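# Feed the drilled block through the washer's flap

### The arm

A 6-joint arm with a two-finger parallel gripper is mounted at the origin on the work surface. World frame = base frame: x ahead of the robot, y to its left, z up, the work surface at z = 0. Lengths are in m, angles in degrees, forces in N, time in s.
With the tool pointing down it reaches from about 0.375 to 0.9 m from the base axis. Payload 3.1 kg.
Tool frame: the origin (TCP) lies on the centre line of the jaws, within the pads' length; the fingertips stand 22 mm ahead of it and the grasp point (between the pads) lies 3 mm ahead of it; y points along the fingers, z is the direction in which the jaws open and shut, and the axes are right-handed (so a half turn about y gives the same grasp; the last joint's range is limited). The gripper opens to 87 mm and grips with 3 to 60 N. Pads are 19 mm wide; open, the fingers measure 117 mm over their backs; the gripper's body (75 mm by 190 mm) begins 51 mm behind the grasp point.
Start: joints at [63.684, 30.224, 82.088, -0, 67.689, -10.227], TCP at [0.173, 0.601, 0.245] pointing down, gripper open.
Joint ranges: [-176.69, 176.69], [-43.24, 126.21], [12.49, 139.97], [-82, 262], [0, 151.66], [-163.58, 163.58]. Speed limits (degrees/s): [159.86, 159.86, 180, 180, 180, 180].

### API

Orientations are given as a 3x3 rotation matrix whose columns are the frame's x, y, z axes.
In Python, from rig import bot gives the robot as it stands.
- The arm moves only by the tool jog_arm, never from a script. Its argument "motion" is one flat list of numbers, 6 for each row, row after row: the shift along the tool's x, y, z in mm, then the turn, a rotation vector about the tool's x, y, z in degrees. A call has 1 to 20 rows; each row is the pose to reach, as a shift and turn from the pose commanded when the call began, along the tool's axes at that moment; what a row does not reach only later rows make up. A row lasts 1/8 s, in which the tool goes at most 62.5 mm and 10.7 degrees, less where a joint would pass 70% of its speed; a pose out of reach is approached as far as the arm can. A call with a gripper value outside its range is refused whole. "gripper" is the opening, from 0 (shut) to 1 (fully open), set as the call begins (left out, the last holds). The fingers move at their own pace and stop on an object; the grip force is fixed at half the most. Time passes only in rows, so rows that repeat a pose let the fingers close. It gives the time, the measured TCP pose, the force and the opening at its end, in the units of the state.
- bot.read_state(): the state, without advancing time (a new reading comes with each control period).
- bot.capture(name): name is "side" or "top" or "wrist"; returns (picture, depth): 400x640x3 uint8, red, green, blue; 400x640 float32, m along the optical axis (not along the pixel's ray), 0 where there is no reading.
- bot.get_calibration(name): a dict with "mtx" (3x3 intrinsics, pixels), "pose" (4x4, takes a point from camera to world coordinates); the wrist camera has in their place "hand_eye" (4x4, takes a point from camera to tool coordinates, whose origin is the TCP and whose axes are the tool frame's). Camera axes: x right, y up, looking along -z (the intrinsics and any distortion apply to the point x, -y, -z); pixel columns grow to the right and rows downward; lengths in m; the calibration is good to about 2 mm. A picture is of the moment at which its call begins: read the wrist's pose just before it. get_calibration takes no time and is no camera call.
- bot.hand_in(): hands the job in, once; it reports no verdict.
The state is a dict: "time_s": time; "joint_positions": joint angles; "qvel": joint speeds; "tau": joint torques, N m; "position": TCP position; "tcp_rot": TCP orientation; "force": force on the tool from outside, world axes, zero at the start; "moment": the same for the moment, N m; "opening": opening from 0.0 (shut) to 1.0 (fully open).
Only numpy, scipy, OpenCV 4.12 (cv2) and the standard library are available. Lean on these libraries where they do the work, as an engineer would, in place of code of your own. Each camera call takes 0.05 s, during which the arm holds its last target.

### The job

Two steel blocks lie on the loading ledge of the parts washer's infeed box: one has been drilled, with a big hole through it, the other is still an undrilled blank. Push the drilled block along the ledge and in through the spring flap until it drops into the box and the flap swings shut behind it, and leave the undrilled blank where it lies on the ledge.

Things in the scene. Friction and masses are not known exactly. Their poses are not given: they have to be found in the camera images.
- drilled_center (a point): Centre (half-way up) of the drilled block: plain steel, 70 (its x) x 42 (its y) x 25 mm high, 0.32 to 0.6 kg, with an upright 22 mm through hole in the middle. Loose; it lies flat on the ledge, its x axis within about 10 degrees of the port's x axis, its nearest end 35 to 85 mm before the flap.
- blank_center (a point): Centre (half-way up) of the undrilled blank: same steel, same 70 x 42 x 25 mm, no hole. Loose; it lies flat beside the drilled block on the same ledge, about 90 to 110 mm from it across the ledge, at either side.
- port (a point): Middle of the port's sill: flap's outer plane, level with the ledge's top, 95 mm over the bench. x axis level, straight in through the flap; y along the flap; z up. Flat steel ledge x = -192 to +4 mm, 240 mm wide, rims 12 mm high at its sides only. Past it no floor: parts drop 90 mm into the fixed green box (170 mm deep). Opening 216 wide, 48 mm high; box top 58 mm above the ledge. x points mostly to +y.
- flap (a joint): Flap, aluminium plate over the whole opening, hinged along its top edge. 0 = hanging shut, up to 1.45 rad = swung inward; a light spring (about 1 N at the block's top edge) shuts it. A block topples into the box by itself once clearly more than half its length is past the flap, so the fingers need not enter the port; then the flap shuts behind it.
Mind the look-alikes: they are no part of the job. Leave any yellow look-alike of the part that bears drilled_center alone.

How it is judged (in metres and radians):
On the way:
1. the drilled block pushes the flap open (value of joint flap above 0.3 rad and x of drilled_center in the frame of port above -0.045 m), for 0.05 s.
At the end, for the whole second after the job is handed in: The drilled block lies inside the box, its centre at least 30 mm below the ledge; the flap is shut (under 0.1 rad); the undrilled blank is still on the ledge within 20 mm of where it lay (x of drilled_center in the frame of port between 0.01 and 0.17 m and z of drilled_center in the frame of port below -0.03 m and y of drilled_center in the frame of port between -0.12 and 0.12 m and value of joint flap below 0.1 rad and distance of drilled_center from where it was at the start of the episode above 0.05 m and z of blank_center in the frame of port above 0.005 m and distance of blank_center from where it was at the start of the episode below 0.02 m); the robot touches nothing.
It fails at once if the undrilled blank is shifted by more than 20 mm (distance of blank_center from where it was at the start of the episode above 0.02 m).
It also fails if it takes over 35 s, if anything falls off the work surface, if the arm or the gripper's body presses on something with over 40 N, if the wrist force passes 120 N, or if a joint passes its speed limit or range.

## Working session

There is one attempt and no reset: what is moved stays moved. The work goes in short steps, Python scripts to look and compute and a tool call to move; the robot and the scene stay as the last step left them, time stands still between calls to the robot, and variables do not carry over. Pictures are saved under pics/ and viewed, and the job is handed in when it is done.

Besides the shell and the picture viewer there is one more tool, called after "Request:" as name(argument=value, ...) on one line, values as JSON. jog_arm: Moves the arm, as the interface text tells. Its arguments: {"type":"object","properties":{"motion":{"type":"array","items":{"type":"number"}},"gripper":{"type":"number"}},"required":["motion"]}

```bash
mkdir -p pics; ls
python3 - <<'E'
from rig import bot
import cv2,numpy as np
s=bot.read_state();print(s)
for n in("side","top","wrist"):
    p,d=bot.capture(n);cv2.imwrite(f"pics/{n}0.png",p[:,:,::-1]);np.savez(f"pics/{n}0.npz",p=p,d=d)
    print(n,bot.get_calibration(n))
E
```

```text
pics
{'time_s': 0.0, 'joint_positions': array([ 6.36824582e+01,  3.02786665e+01,  8.21562039e+01, -1.67072878e-03,
        6.76891540e+01, -1.02278652e+01]), 'qvel': array([-0.08719798,  0.10649187,  0.03933322, -0.05696133, -0.0153621 ,
       -0.02855824]), 'tau': array([ 2.28512454e-04, -4.40047252e+01, -1.76592779e+01,  6.33102749e-02,
        5.83349273e-02, -1.72621135e-04]), 'position': array([0.17288976, 0.59989813, 0.24357581]), 'tcp_rot': array([[ 9.60832013e-01, -9.35499010e-04,  2.77129875e-01],
       [-2.77131222e-01, -1.95222848e-03,  9.60830096e-01],
       [-3.57834770e-04, -9.99997657e-01, -2.13501961e-03]]), 'force': array([-0.22319966,  0.22443915, -0.60753002]), 'moment': array([-0.05476291, -0.0377386 ,  0.03116242]), 'opening': 0.9987789197445863}
side {'mtx': array([[441.65868309,   0.        , 319.24729579],
       [  0.        , 441.65868309, 189.07711887],
       [  0.        ,   0.        ,   1.        ]]), 'pose': array([[ 0.9864046 ,  0.12101297, -0.11118378,  0.55249983],
       [-0.16396836,  0.6795836 , -0.71503881, -0.64235496],
       [-0.01097029, 
[... 346 characters left out ...]
[-0.99885224, -0.02324051,  0.04188171, -0.07061173],
       [ 0.03734012,  0.16981276,  0.98476867,  0.8571515 ],
       [ 0.        ,  0.        ,  0.        ,  1.        ]])}
wrist {'mtx': array([[311.82920115,   0.        , 318.30407015],
       [  0.        , 311.82920115, 197.52009489],
       [  0.        ,   0.        ,   1.        ]]), 'hand_eye': array([[ 2.54894278e-05, -9.67952259e-01, -2.51134276e-01,
        -6.87401476e-02],
       [-1.88303032e-04,  2.51134267e-01, -9.67952243e-01,
        -1.39338540e-01],
       [ 9.99999982e-01,  7.19618943e-05, -1.75867076e-04,
        -7.43578019e-04],
       [ 0.00000000e+00,  0.00000000e+00,  0.00000000e+00,
         1.00000000e+00]])}
```

View pics/side0.png

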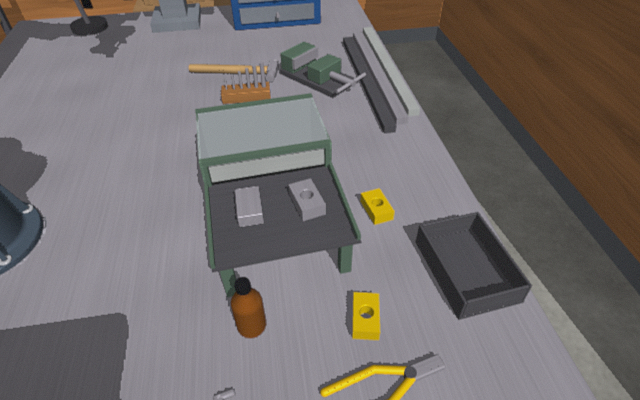

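View pics/top0.png

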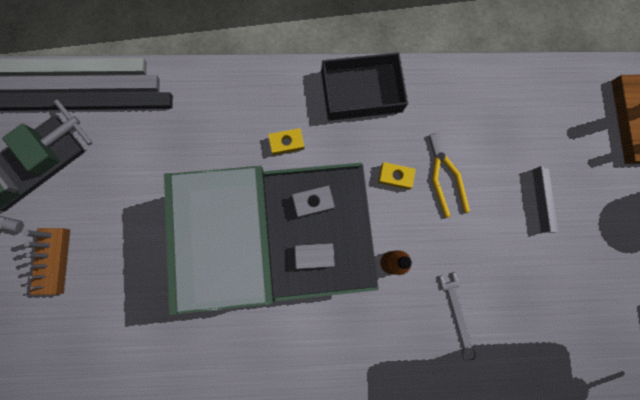

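View pics/wrist0.png

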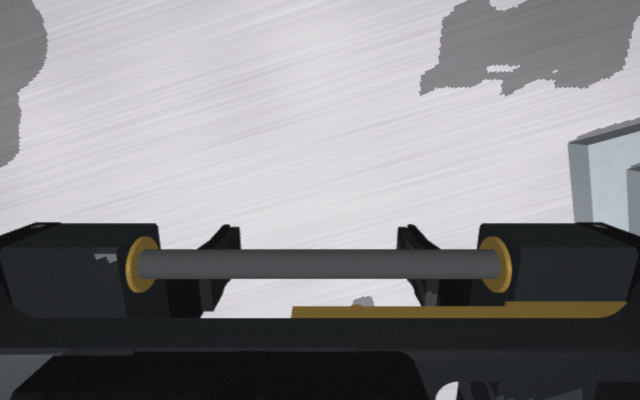

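The side view shows the drilled block at about (307,197) and the blank at (249,206). In the top view they are at (313,201) and (314,256). The yellow look-alikes are off the ledge. Next I measure positions from both cameras.

```bash
cat > h.py <<'E'
import numpy as np,cv2
from rig import bot
def world(d,K,T):
    v,u=np.mgrid[0:d.shape[0],0:d.shape[1]]
    P=np.stack([(u-K[0,2])/K[0,0]*d,-(v-K[1,2])/K[1,1]*d,-d],-1)
    W=P@T[:3,:3].T+T[:3,3]; W[d<=0]=np.nan; return W
def blobs(n,p,d,zlo,zhi,box):
    c=bot.get_calibration(n);W=world(d,c["mtx"],c["pose"])
    x0,x1,y0,y1=box
    m=np.nan_to_num((W[...,2]>zlo)&(W[...,2]<zhi)&(W[...,0]>x0)&(W[...,0]<x1)&(W[...,1]>y0)&(W[...,1]<y1)).astype(np.uint8)
    k,L,st,ce=cv2.connectedComponentsWithStats(m,connectivity=4)
    out=[]
    for i in range(1,k):
        if st[i,4]<60: continue
        q=W[L==i]; r=cv2.minAreaRect((q[:,:2]*1000).astype(np.float32))
        print(n,"px",ce[i].round(0),"n",st[i,4],"z",np.median(q[:,2]).round(4),"rect c",np.round(r[0],1),"size",np.round(r[1],1),"ang",round(r[2],1))
    return W
E
python3 - <<'E'
from h import *
for n in("side","top"):
    f=np.load(f"pics/{n}0.npz");W=blobs(n,f['p'],f['d'],0.112,0.135,(0.2,0.8,-0.4,0.6))
    np.save(f"pics/W{n}.npy",W)
    pts={"top":[(313,201),(303,203),(314,256),(340,230),(280,230),(370,230),(266,230),(262,168),(270,298),(362,166),(376,290)],
     "side":[(296,188),(249,195),(280,230),(270,170),(267,180),(205,155),(328,150),(213,265),(358,240),(210,180),(330,168)]}[n]
    for u,v in pts: print(n,(u,v),W[v,u].round(4))
E
```

```text
side px [267. 165.] n 1241 z 0.1234 rect c [555.1 -12.8] size [239.7  12.9] ang 4.3
side px [307. 196.] n 743 z 0.1194 rect c [ 614.2 -100.6] size [42.9 73.6] ang 12.8
side px [248. 203.] n 786 z 0.1195 rect c [ 514. -100.] size [41.9 72.9] ang 2.1
side px [242. 285.] n 208 z 0.1192 rect c [ 497.5 -264.6] size [23.1 21.7] ang 68.2
side (296, 188) [ 0.5985 -0.0818  0.1194]
side (249, 195) [ 0.5164 -0.0845  0.1189]
side (280, 230) [ 0.5615 -0.1527  0.0954]
side (270, 170) [ 0.5578 -0.0141  0.1092]
side (267, 180) [ 0.55   -0.0235  0.0936]
side (205, 155) [ 0.4464 -0.004   0.1532]
side (328, 150) [ 0.6689 -0.0073  0.1356]
side (213, 265) [ 0.4538 -0.2138  0.1053]
side (358, 240) [ 0.6845 -0.1953  0.0945]
side (210, 180) [ 0.4479 -0.0248  0.1113]
side (330, 168) [ 0.6702 -0.0216  0.1033]
top px [313. 201.] n 765 z 0.1208 rect c [ 614.5 -101.7] size [42.2 69.9] ang 12.3
top px [314. 256.] n 911 z 0.1209 rect c [ 514.4 -100.5] size [41.9 69.8] ang 1.8
top px [405. 262.] n 136 z 0.1206 rect c [ 498.  -264.7] size [22.2 21.5] ang 87.5
top (313, 201) [ 0.6171 -0.102   0.0986]
top (303, 203) [ 0.6105 -0.0825  0.1205]
top (314, 256) [ 0.5135 -0.0997  0.1236]
top (340, 230) [ 0.5609 -0.1513  0.0964]
top (280, 230) [ 0.5639 -0.0386  0.0972]
top (370, 230) [ 0.5596 -0.2086  0.0939]
top (266, 230) [ 0.5599 -0.0168  0.1537]
top (262, 168) [ 0.6732 -0.0098  0.1411]
top (270, 298) [ 0.4454 -0.0223  0.154 ]
top (362, 166) [ 0.6841 -0.1995  0.0953]
top (376, 290) [ 0.4494 -0.2113  0.1075]
```

Run:
```python
from h import *
W=np.load("pics/Wside.npy");T=np.load("pics/Wtop.npy")
# flap face strip: side px rows 150-183
sub=W[140:190,200:335].reshape(-1,3)
m=(sub[:,2]>0.1)&(sub[:,2]<0.138)&(abs(sub[:,0]-0.558)<0.09)&(sub[:,1]>-.04)
q=sub[m];
for z in(0.102,0.110,0.118,0.126,0.134):
    r=q[abs(q[:,2]-z)<.004]; print(z,len(r),np.polyfit(r[:,0]-.558,r[:,1],1).round(4))
# rims: heights 0.1..0.112 in top
for y in(-.06,-.1,-.14,-.18):
    r=T.reshape(-1,3);r=r[abs(r[:,1]-y)<.01]; r=r[(r[:,2]>.101)&(r[:,2]<.112)]
    a=r[r[:,0]<.48];b=r[r[:,0]>.65]
    print(y,a[:,0].min() if len(a) else None,a[:,0].max() if len(a) else None,b[:,0].min() if len(b) else None,b[:,0].max() if len(b) else None)
r=T.reshape(-1,3);r=r[(abs(r[:,0]-.56)<.05)&(r[:,2]>.09)&(r[:,2]<.101)];print("ledge y",r[:,1].min(),r[:,1].max(),np.median(r[:,2]))
for N,A in(("side",W),("top",T)):
    r=A.reshape(-1,3);r=r[(abs(r[:,0]-.498)<.045)&(abs(r[:,1]+.265)<.045)];print(N,"bottle top",np.nanmax(r[:,2]))
    r=A.reshape(-1,3);r=r[(abs(r[:,0]-.55)<.15)&(abs(r[:,1]-.08)<.1)];print("box top",np.nanpercentile(r[:,2],99.5))
```

```text
0.102 252 [ 0.0712 -0.0144]
0.11 321 [ 0.0726 -0.014 ]
0.118 326 [ 0.0707 -0.014 ]
0.126 327 [ 0.0685 -0.0139]
0.134 324 [ 0.0707 -0.0141]
-0.06 0.4386544085095062 0.44536048100826353 0.6723119155404349 0.6797230209208129
-0.1 0.44110275070790517 0.4476581586203056 0.6754639591266405 0.6819262973956394
-0.14 0.4446072628392321 0.4510930094819384 0.678048784817221 0.6847145524002536
-0.18 0.44702061254657927 0.45385966247044396 0.6804144985159254 0.6878966675294318
ledge y -0.2714283295318087 0.42832566269735617 0.09589511590887662
side bottle top 0.12140582355058793
box top 0.1576224671980073
top bottle top 0.12393116468624243
box top 0.15952202045448433
```

Request:
jog_arm(motion=[13, -10, -12, 0, 1.4, 0, 39, -25, -37, 0, 4.2, 0, 78, -25, -75, 0, 8.4, 0, 116, -25, -112, 0, 12.6, 0, 155, -25, -149, 0, 16.8, 0, 194, -25, -186, 0, 21, 0, 233, -25, -224, 0, 25.2, 0, 272, -25, -261, 0, 29.4, 0, 311, -25, -298, 0, 33.6, 0, 349, -25, -335, 0, 37.8, 0, 388, -25, -373, 0, 42, 0, 427, -25, -410, 0, 46.2, 0, 466, -25, -447, 0, 50.4, 0, 505, -25, -484, 0, 54.6, 0, 543, -25, -522, 0, 58.8, 0, 582, -25, -559, 0, 63, 0, 615, -25, -590, 0, 66.5, 0, 634, -25, -609, 0, 68.6, 0, 647, -25, -621, 0, 69.9, 0, 647, -25, -621, 0, 69.9, 0], gripper=0.12)

```text
time_s: 2.65
position: [0.6225, -0.1765, 0.2697]
tcp_rot: [[0.068, 0.0, 0.998], [-0.998, -0.0, 0.068], [0.0, -1.0, 0.0]]
force: [-0.3, 0.7, 0.3]
opening: 0.119
```

Run:
```python
from h import *
s=bot.read_state();p,d=bot.capture("wrist");cv2.imwrite("pics/wrist1.png",p[:,:,::-1])
c=bot.get_calibration("wrist");T=np.eye(4);T[:3,:3]=s["tcp_rot"];T[:3,3]=s["position"];T=T@c["hand_eye"]
W=world(d,c["mtx"],T)
o=np.array([.556,-.014]);xp=np.array([-.071,.9975]);yp=np.array([-.9975,-.071])
m=np.nan_to_num((W[...,2]>.112)&(W[...,2]<.128)&(W[...,1]<-.03)).astype(np.uint8)
k,L,st,ce=cv2.connectedComponentsWithStats(m,connectivity=4)
for i in range(1,k):
    if st[i,4]<200: continue
    q=W[L==i];q2=np.c_[(q[:,:2]-o)@xp,(q[:,:2]-o)@yp]*1000
    r=cv2.minAreaRect(q2.astype(np.float32));print(ce[i].round(),st[i,4],np.median(q[:,2]).round(4),np.round(r[0],1),np.round(r[1],1),round(r[2],1))
print("tcp port",(s["position"][:2]-o)@xp,(s["position"][:2]-o)@yp,s["position"])
```

```text
[204.  96.] 3980 0.119 [-82.   47.7] [42.2 70.1] 87.9
[315. 104.] 3326 0.1192 [-90.1 -51.8] [70.3 42.1] 8.5
tcp port -0.1668101458361593 -0.054843930264000404 [ 0.6225472  -0.17649152  0.26972935]
```

View pics/wrist1.png

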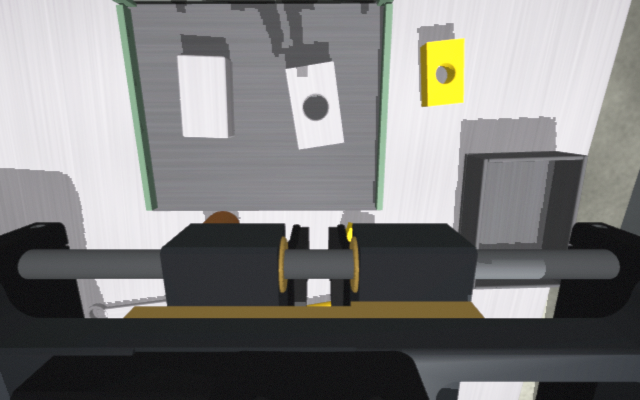

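The wrist picture shows the drilled block at (315,104) and the blank at (204,96). The positions agree with the fixed cameras to about 1 mm. Next I descend behind the drilled block.

Request:
jog_arm(motion=[0, 15, 0, 0, 0, 0, 0, 40, 0, 0, 0, 0, 0, 70, 0, 0, 0, 0, 0, 100, 0, 0, 0, 0, 0, 122, 0, 0, 0, 0, 0, 134, 0, 0, 0, 0, 0, 141, 0, 0, 0, 0, 0, 141, 0, 0, 0, 0, 0, 141, 0, 0, 0, 0])

```text
time_s: 3.82
position: [0.6233, -0.1757, 0.1294]
tcp_rot: [[0.07, 0.002, 0.998], [-0.998, -0.001, 0.07], [0.001, -1.0, 0.002]]
force: [-0.8, -0.4, -0.9]
opening: 0.118
```

Request:
jog_arm(motion=[-6, 0, 0, 0, 0, 0, -14, 0, 0, 0, 0, 0, -20, 0, 0, 0, 0, 0, -24, 0, 0, 0, 0, 0, -28, 0, 0, 0, 0, 0, -32, 0, 0, 0, 0, 0, -36, 0, 0, 0, 0, 0, -40, 0, 0, 0, 0, 0, -44, 0, 0, 0, 0, 0, -48, 0, 0, 0, 0, 0, -52, 0, 0, 0, 0, 0, -56, 0, 0, 0, 0, 0, -60, 0, 0, 0, 0, 0, -64, 0, 0, 0, 0, 0, -68, 0, 0, 0, 0, 0, -72, 0, 0, 0, 0, 0, -76, 0, 0, 0, 0, 0, -80, 0, 0, 0, 0, 0, -80, 0, 0, 0, 0, 0])

```text
time_s: 6.2
position: [0.617, -0.0949, 0.1286]
tcp_rot: [[0.07, -0.0, 0.998], [-0.998, 0.001, 0.07], [-0.001, -1.0, -0.0]]
force: [0.2, 0.1, 0.4]
opening: 0.12
```

```bash
cat > look.py <<'E'
from h import *
import sys
t=sys.argv[1]
o=np.array([.556,-.014]);xp=np.array([-.071,.9975]);yp=np.array([-.9975,-.071])
s=bot.read_state();print(s["time_s"],"tcp port",(s["position"][:2]-o)@xp,(s["position"][:2]-o)@yp,s["position"],s["force"],s["opening"])
for n in("side","top"):
    p,d=bot.capture(n);blobs(n,p,d,.112,.128,(.44,.7,-.25,-.02))
    cv2.imwrite(f"pics/{n}{t}.png",cv2.resize(p[100:300,130:430,::-1],None,fx=2.4,fy=2.4))
E
python3 look.py 2
```

```text
6.2 tcp port -0.0849879250239031 -0.0551507835823307 [ 0.61704416 -0.09485593  0.12855832] [0.20950632 0.05281408 0.41724475] 0.12049252966233628
side px [217. 174.] n 74 z 0.1208 rect c [464.5 -21.6] size [29.3  3.4] ang 1.5
side px [310. 189.] n 96 z 0.1191 rect c [620.6 -84. ] size [13.5 48. ] ang 7.8
side px [248. 203.] n 775 z 0.1194 rect c [ 514.  -100.6] size [41.8 71.7] ang 2.0
top px [279. 197.] n 253 z 0.1209 rect c [618.7 -39.2] size [38.2 38.4] ang 0.8
```

View pics/side2.png

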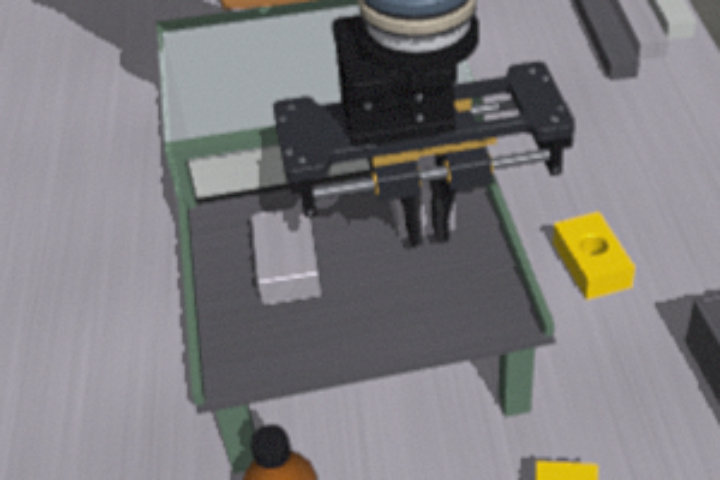

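View pics/top2.png

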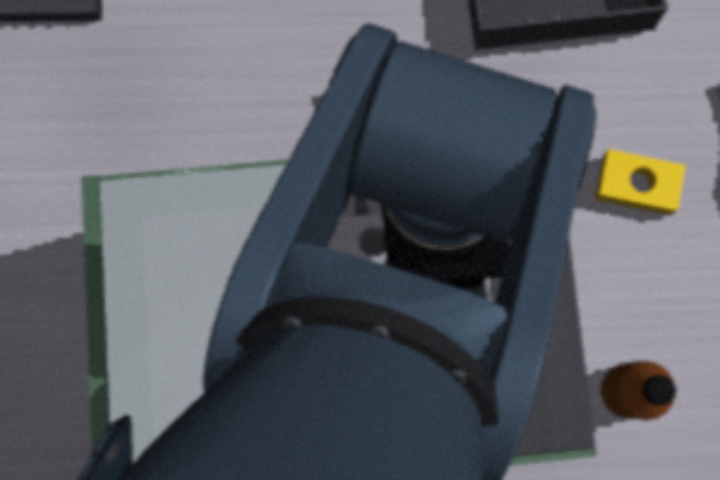

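Both fingers are square behind the drilled block, with its front end near the flap, and the blank hasn't moved. I continue the push.

Request:
jog_arm(motion=[-4, 0, 0, 0, 0, 0, -8, 0, 0, 0, 0, 0, -12, 0, 0, 0, 0, 0, -16, 0, 0, 0, 0, 0, -20, 0, 0, 0, 0, 0, -24, 0, 0, 0, 0, 0, -28, 0, 0, 0, 0, 0, -32, 0, 0, 0, 0, 0, -36, 0, 0, 0, 0, 0, -39, 0, 0, 0, 0, 0, -42, 0, 0, 0, 0, 0, -44, 0, 0, 0, 0, 0, -44, 0, 0, 0, 0, 0])

```text
time_s: 7.92
position: [0.6146, -0.0519, 0.1292]
tcp_rot: [[0.07, 0.001, 0.998], [-0.998, -0.001, 0.07], [0.001, -1.0, 0.001]]
force: [-0.6, -5.1, 1.8]
opening: 0.12
```

```bash
python3 look.py 3
```

```text
7.925 tcp port -0.041970678670705155 -0.05573916123695419 [ 0.61457696 -0.05190648  0.12921641] [-0.63005469 -5.07345457  1.79472097] 0.12048364815530625
side px [305. 174.] n 84 z 0.1196 rect c [618.8 -43.3] size [12.3 45.1] ang 10.7
side px [295. 176.] n 72 z 0.1197 rect c [599.3 -43.8] size [ 8.6 44.6] ang 17.4
side px [248. 203.] n 793 z 0.1194 rect c [ 514.  -100.7] size [41.9 73.8] ang 2.0
top px [323. 256.] n 518 z 0.1208 rect c [ 514.7 -112.5] size [41.7 45.9] ang 2.2
```

View pics/side3.png

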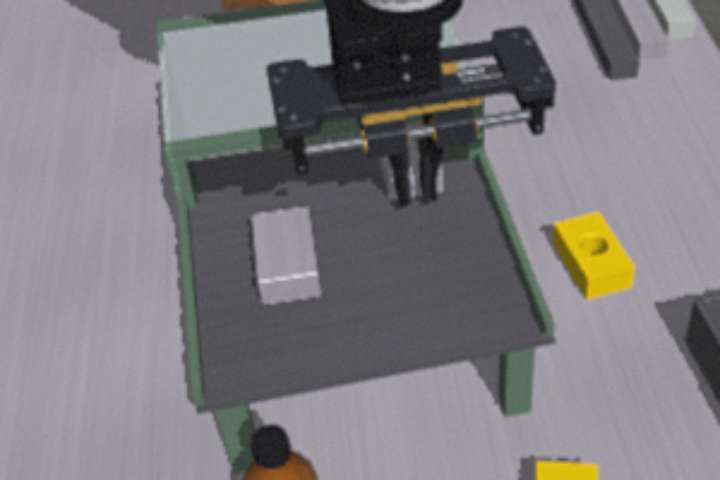

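Request:
jog_arm(motion=[-3, 0, 0, 0, 0, 0, -6, 0, 0, 0, 0, 0, -9, 0, 0, 0, 0, 0, -12, 0, 0, 0, 0, 0, -14, 0, 0, 0, 0, 0, -16, 0, 0, 0, 0, 0, -18, 0, 0, 0, 0, 0, -18, 0, 0, 0, 0, 0, -18, 0, 0, 0, 0, 0])

```text
time_s: 9.15
position: [0.6128, -0.0338, 0.1285]
tcp_rot: [[0.07, -0.0, 0.998], [-0.998, 0.0, 0.07], [-0.0, -1.0, -0.0]]
force: [0.0, 0.6, -0.2]
opening: 0.118
```

```bash
python3 look.py 4
```

```text
9.15 tcp port -0.023787110549480933 -0.05525618895465702 [ 0.61280425 -0.03380352  0.12851538] [ 0.04588771  0.56474097 -0.20814008] 0.11754480372628667
side px [248. 203.] n 786 z 0.1195 rect c [ 514. -100.] size [41.8 72.8] ang 2.0
top px [315. 256.] n 859 z 0.1208 rect c [ 514.5 -100.6] size [42. 70.] ang 1.8
```

View pics/side4.png

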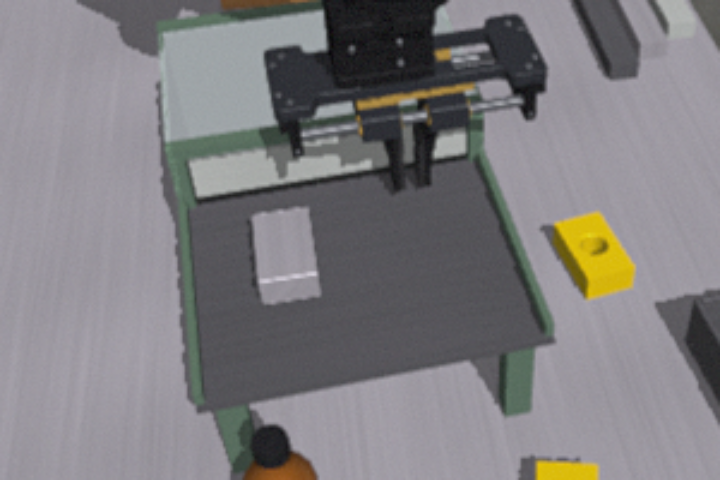

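The drilled block has gone in and the flap looks shut. I back off and rise so I can check the whole flap.

Request:
jog_arm(motion=[8, 0, 0, 0, 0, 0, 22, 0, 0, 0, 0, 0, 38, 0, 0, 0, 0, 0, 52, -10, 0, 0, 0, 0, 62, -35, 0, 0, 0, 0, 70, -65, 0, 0, 0, 0, 75, -95, 0, 0, 0, 0, 75, -115, 0, 0, 0, 0, 75, -120, 0, 0, 0, 0, 75, -120, 0, 0, 0, 0, 75, -120, 0, 0, 0, 0])

```text
time_s: 10.62
position: [0.6173, -0.1085, 0.2474]
tcp_rot: [[0.07, -0.002, 0.998], [-0.998, 0.001, 0.07], [-0.001, -1.0, -0.002]]
force: [-0.0, -0.8, -0.3]
opening: 0.12
```

```bash
python3 look.py 5
python3 - <<'E'
from h import *
p,d=bot.capture("side");c=bot.get_calibration("side");W=world(d,c["mtx"],c["pose"])
sub=W[140:190,200:335].reshape(-1,3)
q=sub[(sub[:,2]>0.1)&(sub[:,2]<0.138)&(abs(sub[:,0]-0.558)<0.09)&(sub[:,1]>-.04)]
for z in(0.102,0.118,0.134):
    r=q[abs(q[:,2]-z)<.004]; print(z,len(r),np.polyfit(r[:,0]-.558,r[:,1],1).round(4))
s=bot.read_state();p,d=bot.capture("wrist");cv2.imwrite("pics/wrist5.png",p[:,:,::-1])
E
```

```text
10.625 tcp port -0.0986438633662738 -0.054485052098351715 [ 0.61734965 -0.10852435  0.24742663] [-0.01135307 -0.81887812 -0.33163106] 0.12019668773937293
side px [217. 174.] n 74 z 0.1217 rect c [465.2 -21.2] size [30.7  2.7] ang 3.8
side px [248. 203.] n 787 z 0.1195 rect c [ 514. -100.] size [41.8 71.7] ang 2.0
0.102 264 [ 0.0702 -0.0145]
0.118 322 [ 0.0697 -0.014 ]
0.134 330 [ 0.0694 -0.0141]
```

View pics/side5.png

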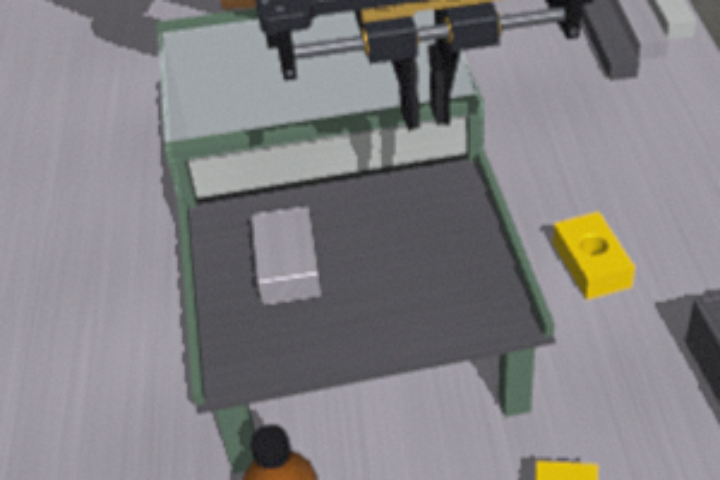

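View pics/wrist5.png

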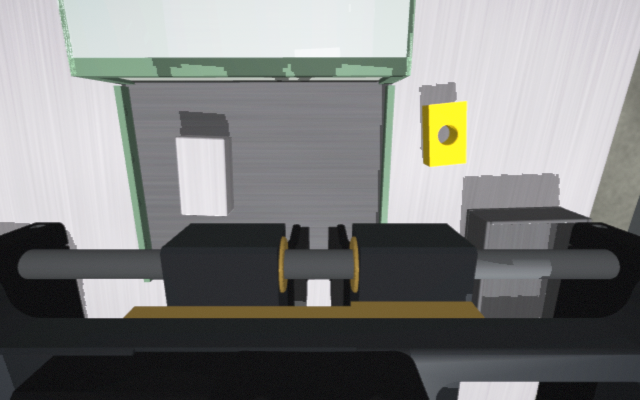

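The flap plane is back where it was before the push, the ledge holds only the blank (wrist (204,175)), and the robot is clear. I hand in.

```bash
python3 -c "
from rig import bot
print(bot.hand_in())"
```

```text
the job is handed in; nothing more can be done
None
```

I pushed the drilled block along the ledge and in through the spring flap. It dropped out of sight into the box, and I backed the arm off and handed the job in at about 11 s of the 35 s allowed.

What the last checks showed:
- **Flap:** shut. Its measured plane is within about 0.5 mm of where it was before the push.
- **Blank:** its centre reads (0.514, -0.100) m, the same as at the start to within about 1 mm.
- **Robot:** in free air, well above the ledge. The highest force I read, at the end of a move, was about 5 N, during the push.
- **Drilled block:** it is no longer on the ledge. I could not see it inside the closed box, so its position there is inferred from its disappearance and the flap closing.

No check failed. The only disagreements were between camera views, about 1–2 mm, and one view of the blank that was partly hidden by the arm during the push.

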